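# Fit the memory module into its socket

## Robot

A 6-joint arm with a two-finger parallel gripper is mounted at the origin on the work surface. World frame = base frame: x ahead of the robot, y to its left, z up, the work surface at z = 0. Lengths are in m, angles in rad, forces in N, time in s.
With the tool pointing down it reaches from about 0.375 to 0.75 m from the base axis. Payload 9 kg.
Tool frame: the origin (TCP) lies midway between the tips of the shut fingers; the grasp point (between the pads) lies 19 mm behind it; z points along the fingers, y is the line along which they close (so a half turn about z gives the same grasp; the last joint's range is limited). The gripper opens to 85 mm and grips with 20 to 120 N. Pads are 22 mm wide; open, the fingers measure 114 mm over their backs; the gripper's body (76 mm by 85 mm) begins 54 mm behind the grasp point. The pads swing forward as they close: fully open they stand 13 mm farther back than shut.
Start: joints at [-1.462, 0.104, 0.097, 1.564, 0, 1.353], TCP at [0.193, -0.568, 0.231] pointing down, gripper open.
Joint ranges: [-2.99, 2.99], [-0.84, 1.86], [-1.1, 1.16], [-1.84, 2.11], [-1.51, 1.56], [-3.14, 3.14]. Speed limits (rad/s): [2.22, 2.22, 2.57, 3.14, 3.14, 3.14].

## Interface

Orientations are given as a unit quaternion [x, y, z, w].
In Python, from cell import get_obs, vision, robot gives the robot as it stands.
- The arm moves only by the tool apply_moves, never from a script. Its argument "commands" is a list of rows, each an object of numbers: "jaw": the closure, from 0 (fully open) to 1 (shut); "dx", "dy", "dz": the shift along the tool's x, y, z in mm; "wx", "wy", "wz": the turn, a rotation vector about the tool's x, y, z in rad. A call has exactly 5 rows; each row shifts and turns the commanded pose from where the row before left it, along the tool's axes as they then stand; what a row does not reach is not made up. A row lasts 1/8 s, in which the tool goes at most 62.5 mm and 10.7 degrees, less where a joint would pass 70% of its speed; a pose out of reach is approached as far as the arm can. A call with a gripper value outside its range is refused whole. The fingers move at their own pace and stop on an object; the grip force is fixed at half the most. Time passes only in rows, so rows that do not move let the fingers close, or fill a call up. It gives the time, the measured TCP pose, the force, the opening and the grip force at its end, in the units of the state.
- get_obs(): the state, without advancing time (a new reading comes with each control period).
- vision.grab_frame(name): name is "scene" or "top" or "wrist"; returns a dict with "image" (480x640x3 uint8, red, green, blue), "fov_y" (degrees; the focal length in pixels is half the picture's height over the tangent of half this angle, whatever the lens; pixels are square), "cx", "cy" (the principal point, pixels), "rvec" (rotation vector, rad) and "tvec" (3), from world to camera coordinates, as OpenCV has them. Camera axes: x right, y down, z forward; pixel columns grow to the right and rows downward; lengths in m; the calibration is good to about 2 mm. The wrist camera is an equidistant fisheye: a pixel r from the principal point sees the ray r / f radians off the axis. A picture is of the moment at which its call begins. There is no depth.
- robot.job_done(): hands the job in; it is judged then, once.
The state is a dict: "t": time; "q": joint angles; "joint_velocities": joint speeds; "effort": joint torques, N m; "position": TCP position; "ee_rot": TCP orientation; "force": force on the tool from outside, world axes, zero at the start; "torque": the same for the moment, N m; "grip_width": finger opening in m; "grasp_force": force on a finger pad.
Only numpy, scipy, OpenCV 4.12 (cv2) and the standard library are available. Lean on these libraries where they do the work, as an engineer would, in place of code of your own. Each camera call takes 0.05 s, during which the arm holds its last target. There are 200 camera calls.

## Task

Fit the full-length memory module from the tray into the memory socket of the computer board on the test rig: swing the socket's latch open, stand the module in the slot, then press it down at the latch end until the latch snaps shut over it and it is fully home along its whole length. Press no harder than it takes, and leave the short module and the other things on the bench alone.

Things in the scene. Friction and masses are not known exactly. Their poses are not given: they have to be found in the camera images.
- module_mid (a point): Full-length memory module standing on edge in a tray groove: 133.4 mm long, 33 high, 8 thick over its flat aluminium heat spreader (122 mm long, from 7 mm above the lower edge up to the top). Point at its centre, 16.5 mm above the lower edge; x along its length, z up. Key notch 4.6 mm to +x: it goes in with its x along the seat's x; the tray always has it within 0.7 rad of that.
- module_end (a point): The same module: middle of its +x end edge, 66.7 mm from its centre and at the same height; this end, the one nearer the key notch, goes to the latch.
- seat (a point): Where the middle of the module's lower edge rests when home, in the black socket on the fixed green board, 19 mm above the bench. x along the slot to the latch end, z up. Slot 2.6 mm wide for the 1.6 mm board edge, bevelled mouth 6 mm above this point; flared guide towers beyond x = +-63 mm rise 17 mm above it. Sprung contacts give some drag. Nothing else within 50 mm is over 10 mm above it.
- latch_tab (a point): Top inner edge, in the middle, of the socket's grey latch: when shut 68.5 mm along the seat's x and 23.5 mm above the seat, 8 mm wide, its thumb tab running 10.5 mm on outwards and 4 mm thick. Pushing this edge outwards (along the seat's +x, about 7 N, never over 25) tips the latch open by some 10 mm; its inner side can be reached from above the empty slot.
- latch (a joint): Latch angle, pivot 25 mm below the tab (rad): 0 shut, 0.42 open, leaning out; past 0.2 it snaps over and stays. Open, its foot props that end of the module 5 mm up; pressing the module's top there (45 mm from its middle) takes some 15 to 22 N, then gives way and the nose snaps into the side notch. The other end meets only drag: press it home too. Press with under 30 N (40 N in all on the socket).
- short_module_mid (a point): Laptop module in another groove of the tray, 69.6 mm long, 32 high, 8 thick: too short for this socket, to be left. Point at its centre.
- tray: Fixed black tray, 156 x 124 mm, origin under its centre; three grooves along its x at y = -40, 0, +40 mm, floor 4 mm above the bench, groove walls up to 17 mm above the bench. The two modules stand in the outer grooves, either way; the middle one is empty.
- rig: The fixed test rig: aluminium plate 210 x 190 mm with a green computer board 170 mm square on it, carrying the socket, an aluminium cooler and connectors; origin under its centre, the slot 60 mm to its -y, x along the slot.
- jar: Small brown glass jar with black cap, 44 mm across, 45 mm high, loose; origin under its centre. Leave alone.
- driver: Screwdriver lying along its x, 170 mm long, loose. Leave alone.
- case: Closed white component case, 92 x 66 x 22 mm, loose; origin under its centre. Leave alone.
Things that resemble listed ones, but are neither listed nor needed, are in the scene too. What is shaped like the part that bears module_mid but orange or red is not meant.

How it is judged:
On the way, in this order (a step that is already met when the one before it is completed fails the run):
1. the latch is swung open with the slot still empty (value of joint latch above 0.36 rad and horizontal distance between module_mid and seat above 0.03 m), for 0.2 s.
2. the module stands in the slot on the open latch's foot (value of joint latch above 0.25 rad and horizontal distance between module_mid and seat below 0.004 m and z of module_mid in the frame of seat below 0.0235 m and angle between the x axis of module_mid and the x axis of seat, either way round below 0.05 rad).
At the end, for the whole second after the job is handed in: Latch shut (under 0.08 rad); module the right way round, its +x end at the latch; module's centre within 3 mm of over the seat and no more than 17.5 mm above it (1 mm off home), in line within 0.012 rad, upright within 0.12 rad, at rest (value of joint latch below 0.08 rad and horizontal distance between module_mid and seat below 0.003 m and z of module_mid in the frame of seat below 0.0175 m and angle between the x axis of module_mid and the x axis of seat, either way round below 0.012 rad and angle between module_mid's own z axis and vertical below 0.12 rad and linear speed of module below 0.02 m/s and x of module_end in the frame of seat above 0.06 m); the robot touches nothing.
It fails at once if the socket is loaded with more than 40 N through the module (contact force between module and rig above 40 N).
It fails at once if the robot bears on the rig (latch, socket or board) with more than 25 N (contact force between the arm and rig above 25 N).
It fails at once if the short module is pulled from its place (distance of short_module_mid from where it was at the start of the episode above 0.015 m).
It fails at once if the jar, screwdriver or case is moved (distance of any of jar, driver, case from where it was at the start of the episode above 0.02 m).
It also fails if it takes over 72 s, if anything falls off the work surface, if the arm or the gripper's body presses on something with over 40 N, if the wrist force passes 120 N, or if a joint passes its speed limit or range.

## Working session

There is one attempt and no reset: what is moved stays moved. The work goes in short steps, Python scripts to look and compute and a tool call to move; the robot and the scene stay as the last step left them, time stands still between calls to the robot, and variables do not carry over. Pictures are saved under pics/ and viewed, at most 10 in all, crops included, and the job is handed in when it is done.

Besides the shell and the picture viewer there is one more tool, called as name(argument=value, ...), one argument or row to a line, values as JSON. apply_moves: Moves the arm, as the interface text tells. Its arguments: {"type":"object","properties":{"commands":{"type":"array"}},"required":["commands"]}

```bash
mkdir -p pics; ls
python3 - <<'E'
from cell import get_obs, vision
import cv2,pickle
D={}
for n in ("scene","top","wrist"):
    f=vision.grab_frame(n); D[n]=f
    cv2.imwrite(f"pics/{n}0.png",f["image"][:,:,::-1]); print(n,f["fov_y"],f["cx"],f["cy"],f["rvec"],f["tvec"])
pickle.dump(D,open("d0.pkl","wb"))
o=get_obs();print(o)
E
```

```text
pics
scene 52.73361964581446 324.09854321461995 244.76707871549908 [ 2.22328421  0.92254016 -0.35683327] [-0.23201111 -0.30211091  1.55025824]
top 53.556929706174834 324.16944184976535 245.1549971140528 [ 2.15676275 -2.22163104  0.07686017] [-0.16112695  0.5015656   0.94063968]
wrist 65.70646984690485 320.4311978719284 241.8804157219909 [-2.35853344  1.69148356  0.24372433] [-0.59915731 -0.03524135  0.38031416]
{'t': 0.15, 'q': array([-1.46166441e+00,  1.04567697e-01,  9.66357736e-02,  1.56387145e+00,
       -4.03352048e-05,  1.35310741e+00]), 'joint_velocities': array([ 2.27612637e-04, -2.17757071e-03,  2.39564881e-03, -1.16225145e-05,
       -3.80384060e-04, -1.53906197e-03]), 'effort': array([ 3.98579228e-03, -5.57356346e+01,  5.04007423e+01,  1.25123793e-02,
       -3.45546960e-04, -7.80481344e-06]), 'position': array([ 0.19259591, -0.56798561,  0.230691  ]), 'ee_rot': array([ 9.86678075e-01,  1.62684119e-01,  7.17917322e-06, -5.03875881e-04]), 'force': array([ 0.28078146, -0.01752678, -0.41898137]), 'torque': array([-0.01574546,  0.02720613,  0.01179548]), 'grasp_force': 0.0, 'grip_width': 0.08531327752705972}
```

View pics/top0.png

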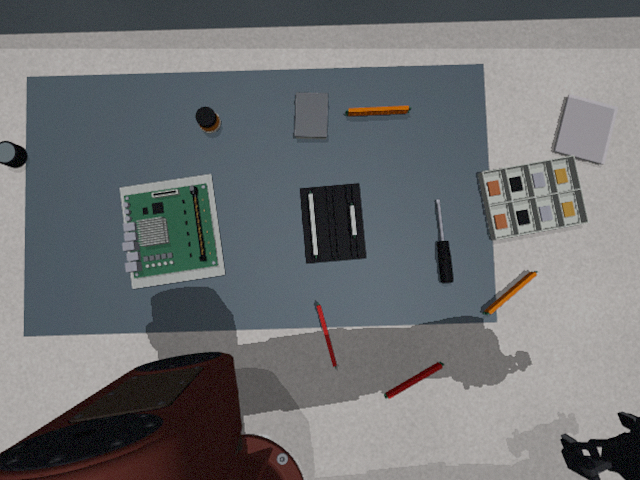

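View pics/scene0.png

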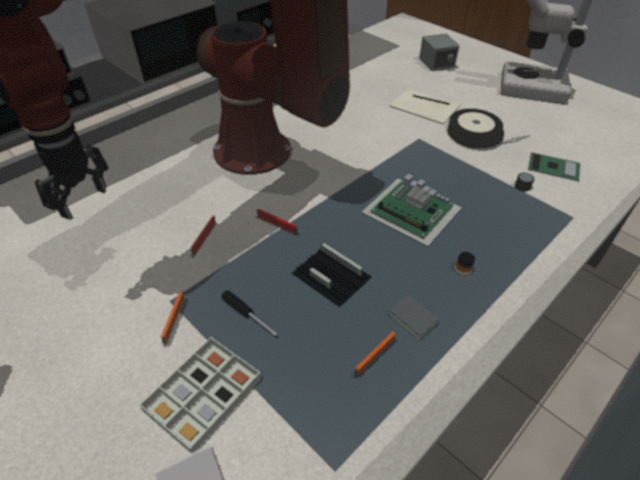

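The top view shows the rig at about (172,232), with its slot running from (195,187) to (204,262). The tray is at (333,223). Module candidates are the white long bar at (313,224), the white short bar at (353,220), and orange or red bars at (378,111), (513,292), (326,335) and (414,380). The long white bar in the tray fits; the coloured ones are decoys. I'll confirm with an enlarged crop.

```bash
cat > h.py <<'E'
import numpy as np,cv2
from scipy.spatial.transform import Rotation as R
def px2w(f,u,v,z):
    """intersect pixel ray with plane z"""
    fl=240/np.tan(np.radians(f["fov_y"]/2)); Rm=cv2.Rodrigues(np.array(f["rvec"],float))[0]; t=np.array(f["tvec"],float)
    a,b=u-f["cx"],v-f["cy"]
    if f.get("fish"):
        r=np.hypot(a,b); th=r/fl; d=np.array([a/r*np.sin(th),b/r*np.sin(th),np.cos(th)])
    else: d=np.array([a/fl,b/fl,1])
    C=-Rm.T@t; d=Rm.T@d
    return C+d*(z-C[2])/d[2]
def w2px(f,p):
    fl=240/np.tan(np.radians(f["fov_y"]/2)); Rm=cv2.Rodrigues(np.array(f["rvec"],float))[0]
    c=Rm@np.array(p,float)+np.array(f["tvec"],float)
    if f.get("fish"):
        r=np.hypot(c[0],c[1]); th=np.arctan2(r,c[2]); return np.array([f["cx"]+fl*th*c[0]/r,f["cy"]+fl*th*c[1]/r])
    return np.array([f["cx"]+fl*c[0]/c[2],f["cy"]+fl*c[1]/c[2]])
def grab(n):
    from cell import vision
    f=dict(vision.grab_frame(n)); f["fish"]=(n=="wrist"); return f
E
python3 - <<'E'
import pickle,cv2,numpy as np
from h import *
D=pickle.load(open("d0.pkl","rb")); f=D["top"]; im=f["image"][:,:,::-1]
a=cv2.resize(im[170:300,110:230],None,fx=4.2,fy=4.2,interpolation=cv2.INTER_CUBIC)[:546,:]
b=cv2.resize(im[170:300,290:375],None,fx=3.4,fy=4.2,interpolation=cv2.INTER_CUBIC)
cv2.imwrite("pics/crop.png",np.hstack([a,b])[:, :800])
print(a.shape,b.shape)
for n,u,v,z in [("mtop-up",311,193,.037),("mtop-dn",316,254,.037),("slot up",195,187,.03),("slot dn",204,262,.03),("tray",333,223,.017)]: print(n,px2w(f,u,v,z).round(4))
w=D["wrist"];Rm=cv2.Rodrigues(np.array(w["rvec"]))[0];print("wristcam",-Rm.T@w["tvec"],Rm)
E
```

```text
(546, 504, 3) (546, 289, 3)
mtop-up [ 0.5997 -0.1528  0.037 ]
mtop-dn [ 0.4783 -0.1592  0.037 ]
slot up [0.6199 0.079  0.03  ]
slot dn [0.4693 0.063  0.03  ]
tray [ 0.5409 -0.1951  0.017 ]
wristcam [ 0.26095924 -0.54499265  0.3738363 ] [[ 0.32044577 -0.94726491 -0.00192166]
 [-0.90927386 -0.30816146  0.27974555]
 [-0.26558532 -0.08789596 -0.96007226]]
```

View pics/crop.png

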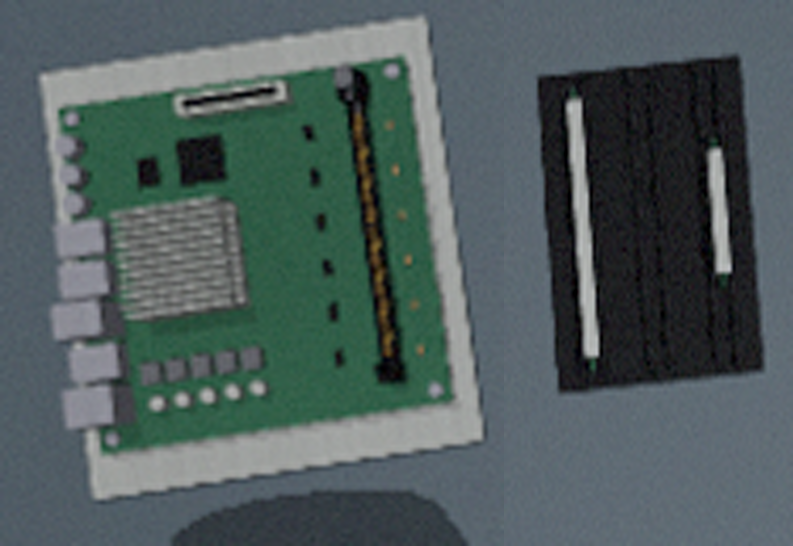

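The crop shows the grey latch on the slot's upper end at about (345,78), which is world +x. The long white spreader with green ends runs from (574,97) to (591,358), so it is the module to take. I'm moving in to look from near with the wrist camera.

apply_moves(
  commands=[
    {"jaw": 0.5, "dx": 25, "dy": -50, "wz": 0.055},
    {"jaw": 0.5, "dx": 25, "dy": -50, "wz": 0.055},
    {"jaw": 0.5, "dx": 30, "dy": -50, "wz": 0.055},
    {"jaw": 0.5, "dx": 40, "dy": -45, "wz": 0.055},
    {"jaw": 0.5, "dx": 40, "dy": -45, "wz": 0.055},
  ],
)

```text
schema error: expected keys jaw, dx, dy, dz, wx, wy, wz
```

```bash
cat >> h.py <<'E'
def goto(x,y,z,yaw):
    """print tool-axis shift (after turn) from the present measured pose"""
    from cell import get_obs
    o=get_obs(); p=o["position"]; M=R.from_quat(o["ee_rot"]).as_matrix(); yw=np.arctan2(M[1,0],M[0,0])
    X,Y,Z=np.array([x,y,z])-p; c,s=np.cos(yaw),np.sin(yaw)
    print("t",round(o["t"],2),"pos",p.round(4),"yaw",yw.round(4),"tilt",M[:2,2].round(4),"F",o["force"].round(2),"w",round(o["grip_width"],4),"g",round(o["grasp_force"],1))
    print("dx %.1f dy %.1f dz %.1f wz %.4f"%((c*X+s*Y)*1e3,(s*X-c*Y)*1e3,-Z*1e3,yw-yaw))
E
python3 -c "
from h import *
goto(.54,-.156,.2,.053)"
```

```text
t 0.15 pos [ 0.1926 -0.568   0.2307] yaw 0.3268 tilt [-0.0001  0.001 ] F [ 0.28 -0.02 -0.42] w 0.0853 g 0.0
dx 368.7 dy -393.0 dz 30.7 wz 0.2738
```

apply_moves(
  commands=[
    {"jaw": 0.5, "dx": 25, "dy": -50, "dz": 0, "wx": 0, "wy": 0, "wz": 0.055},
    {"jaw": 0.5, "dx": 25, "dy": -50, "dz": 0, "wx": 0, "wy": 0, "wz": 0.055},
    {"jaw": 0.5, "dx": 30, "dy": -50, "dz": 0, "wx": 0, "wy": 0, "wz": 0.055},
    {"jaw": 0.5, "dx": 40, "dy": -45, "dz": 0, "wx": 0, "wy": 0, "wz": 0.055},
    {"jaw": 0.5, "dx": 40, "dy": -45, "dz": 0, "wx": 0, "wy": 0, "wz": 0.055},
  ],
)

```text
t: 0.78
position: [0.2971, -0.3013, 0.2312]
ee_rot: [1.0, 0.024, 0.0, 0.0]
force: [1.2, -0.2, 0.3]
grip_width: 0.0427
grasp_force: 0.0
```

```bash
python3 -c "
from h import *
goto(.54,-.156,.2,.053)"
```

```text
t 0.78 pos [ 0.2971 -0.3013  0.2312] yaw 0.0488 tilt [ 0.0004 -0.0005] F [ 1.21 -0.21  0.27] w 0.0427 g 0.0
dx 250.3 dy -132.2 dz 31.2 wz -0.0042
```

apply_moves(
  commands=[
    {"jaw": 1, "dx": 50, "dy": -26, "dz": 6, "wx": 0, "wy": 0, "wz": 0},
    {"jaw": 1, "dx": 50, "dy": -26, "dz": 6, "wx": 0, "wy": 0, "wz": 0},
    {"jaw": 1, "dx": 50, "dy": -26, "dz": 6, "wx": 0, "wy": 0, "wz": 0},
    {"jaw": 1, "dx": 45, "dy": -26, "dz": 6, "wx": 0, "wy": 0, "wz": 0},
    {"jaw": 1, "dx": 40, "dy": -20, "dz": 6, "wx": 0, "wy": 0, "wz": 0},
  ],
)

```text
t: 1.4
position: [0.5263, -0.1653, 0.2008]
ee_rot: [1.0, 0.026, -0.0, -0.0]
force: [0.1, -0.1, 0.2]
grip_width: 0.0002
grasp_force: 0.0
```

```bash
python3 -c "
from h import *
import pickle
goto(.53,.07,.2,.106)
f=grab('wrist');pickle.dump(f,open('w1.pkl','wb'));cv2.imwrite('pics/w1.png',f['image'][:,:,::-1])
for p in [(.5997,-.1528,.037),(.4783,-.1592,.037)]: print(w2px(f,p))"
```

```text
t 1.4 pos [ 0.5263 -0.1653  0.2008] yaw 0.0528 tilt [-0.0002  0.    ] F [ 0.14 -0.05  0.19] w 0.0002 g 0.0
dx 28.6 dy -233.6 dz 0.8 wz -0.0532
[310.45546505 134.15172157]
[311.3159821  274.51517067]
```

View pics/w1.png

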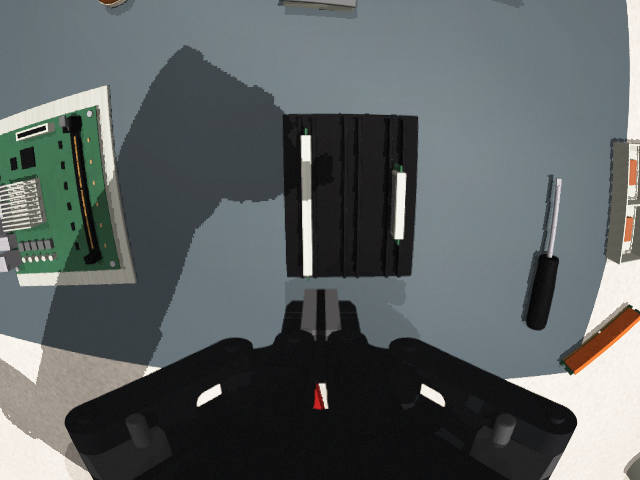

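The wrist view shows the long module's spreader from (306,135) to (308,276), the short module at (400,205), and the rig at the left with the latch near (73,123). Next I'm going over the slot.

apply_moves(
  commands=[
    {"jaw": 1, "dx": 5, "dy": -48, "dz": 0, "wx": 0, "wy": 0, "wz": -0.0266},
    {"jaw": 1, "dx": 5, "dy": -48, "dz": 0, "wx": 0, "wy": 0, "wz": -0.0266},
    {"jaw": 1, "dx": 5, "dy": -48, "dz": 0, "wx": 0, "wy": 0, "wz": 0},
    {"jaw": 1, "dx": 5, "dy": -48, "dz": 10, "wx": 0, "wy": 0, "wz": 0},
    {"jaw": 1, "dx": 5, "dy": -40, "dz": 10, "wx": 0, "wy": 0, "wz": 0},
  ],
)

```text
t: 2.08
position: [0.529, 0.0681, 0.181]
ee_rot: [0.999, 0.053, 0.0, 0.0]
force: [0.7, -0.6, 0.1]
grip_width: 0.0002
grasp_force: 0.0
```

```bash
python3 -c "
from h import *
import pickle
f=pickle.load(open('w1.pkl','rb'));g=f['image'].min(2)
P=[]
for v in range(120,290,1):
    c=np.where(g[v,296:318]>95)[0]
    if len(c)>4: P.append((v,296+c.mean(),len(c)))
P=np.array(P);print(P[[0,1,2,-3,-2,-1]]);k=np.polyfit(P[:,0],P[:,1],1)
for v in (P[0,0]-.5,P[-1,0]+.5): print(px2w(f,np.polyval(k,v),v,.037))
goto(.53,.07,.18,.106)
f=grab('wrist');pickle.dump(f,open('w2.pkl','wb'))
cv2.imwrite('pics/w2.png',cv2.resize(f['image'][60:330,150:510,::-1],None,fx=2.2,fy=2.2,interpolation=cv2.INTER_CUBIC))"
```

```text
[[135.         305.5         10.        ]
 [136.         305.5         10.        ]
 [137.         305.5         10.        ]
 [285.         309.36363636  11.        ]
 [286.         308.77777778   9.        ]
 [287.         309.125        8.        ]]
[ 0.59921091 -0.14840211  0.037     ]
[ 0.46560577 -0.15673778  0.037     ]
t 2.08 pos [0.529  0.0681 0.181 ] yaw 0.1055 tilt [0.0001 0.    ] F [ 0.7  -0.6   0.14] w 0.0002 g 0.0
dx 1.2 dy -1.8 dz 1.0 wz -0.0005
```

View pics/w2.png

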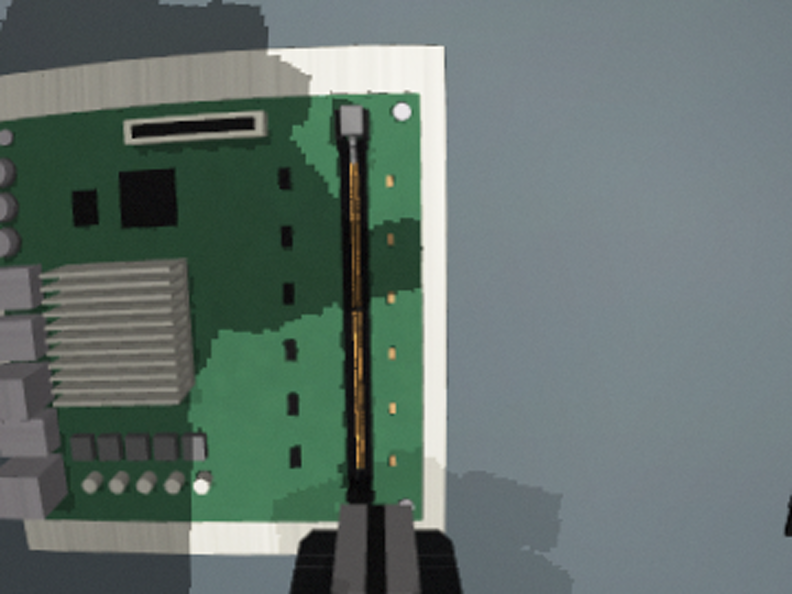

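```bash
python3 -c "
from h import *
import pickle
f=pickle.load(open('w2.pkl','rb'))
q=lambda x,y,z: px2w(f,150+(x+.5)/2.2-.5,60+(y+.5)/2.2-.5,z)
a=q(354,165,.023);b=q(361,470,.023);k=q(358,309,.023);l=q(350,136,.0425);l2=q(351,105,.0425)
print(a,b,k,l,l2)
d=(a-b)[:2];L=np.linalg.norm(d);d/=L;print(L,d,np.arctan2(d[1],d[0]));n=np.array([-d[1],d[0]])
print('mid',(a+b)/2,'seat by key',k[:2]-.0046*d,'by latch',l[:2]-.0685*d,'latch lateral',(l-b)[:2]@n)
print('tcp px',w2px(f,(.529,.0681,.181)))
f=pickle.load(open('d0.pkl','rb'))['top']
q=lambda x,y,z: px2w(f,110+(x+.5)/4.2-.5,170+(y+.5)/4.2-.5,z)
print('top',q(390,370,.03),q(347,66,.0425),q(350,92,.0425), q(358,110,.023),q(389,350,.023))
"
```

```text
[0.60125387 0.08404042 0.023     ] [0.48442266 0.06963093 0.023     ] [0.54810619 0.07715277 0.023     ] [0.61103419 0.08588731 0.0425    ] [0.62173278 0.08665543 0.0425    ]
0.1177164603433028 [0.99247981 0.12240844] 0.12271621273409866
mid [0.54283827 0.07683568 0.023     ] seat by key [0.54354078 0.07658969] by latch [0.54304932 0.07750233] latch lateral 0.0006358101636306785
tcp px [321.17751905 309.86183668]
top [0.47789712 0.06585686 0.03      ] [0.62089406 0.08108101 0.0425    ] [0.60850861 0.07981314 0.0425    ] [0.60336332 0.08135072 0.023     ] [0.48775872 0.06797288 0.023     ]
```

```bash
python3 -c "
from h import *
goto(.5885,.0822,.039,.12)"
```

```text
t 2.12 pos [0.5281 0.0719 0.1795] yaw 0.1077 tilt [-0.0019  0.0022] F [-0.42  3.88 -1.51] w 0.0004 g 0.0
dx 61.2 dy -3.0 dz 140.5 wz -0.0123
```

apply_moves(
  commands=[
    {"jaw": 1, "dx": 20, "dy": -1.5, "dz": 25, "wx": 0, "wy": 0, "wz": -0.012},
    {"jaw": 1, "dx": 20, "dy": -1.5, "dz": 35, "wx": 0, "wy": 0, "wz": 0},
    {"jaw": 1, "dx": 15, "dy": 0, "dz": 35, "wx": 0, "wy": 0, "wz": 0},
    {"jaw": 1, "dx": 5, "dy": 0, "dz": 20, "wx": 0, "wy": 0, "wz": 0},
    {"jaw": 1, "dx": 0, "dy": 0, "dz": 0, "wx": 0, "wy": 0, "wz": 0},
  ],
)

```text
t: 2.75
position: [0.5873, 0.0761, 0.0648]
ee_rot: [0.998, 0.058, -0.002, -0.0]
force: [-1.1, 1.1, 0.1]
grip_width: 0.0003
grasp_force: 0.0
```

```bash
python3 -c "
from h import *
goto(.5885,.0822,.0385,.12)
f=grab('wrist')
import pickle;pickle.dump(f,open('w3.pkl','wb'));cv2.imwrite('pics/w3.png',cv2.resize(f['image'][60:330,150:510,::-1],None,fx=2.2,fy=2.2,interpolation=cv2.INTER_CUBIC))"
```

```text
t 2.75 pos [0.5873 0.0761 0.0648] yaw 0.117 tilt [-0.0032  0.0002] F [-1.06  1.1   0.06] w 0.0003 g 0.0
dx 1.9 dy -5.9 dz 26.3 wz -0.0030
```

View pics/w3.png

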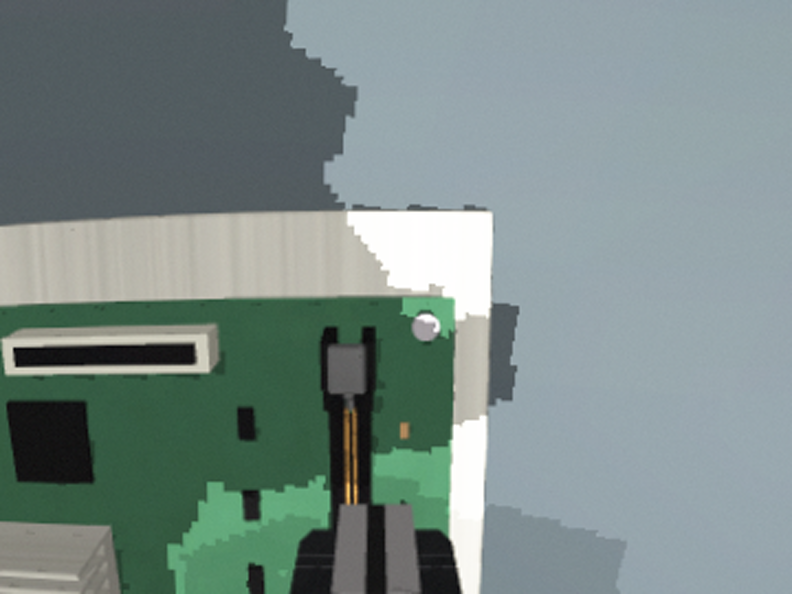

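```bash
python3 -c "
from h import *
import pickle
f=pickle.load(open('w3.pkl','rb'))
q=lambda x,y,z: px2w(f,150+(x+.5)/2.2-.5,60+(y+.5)/2.2-.5,z)
print(q(347,394,.0425),q(347,346,.0425),q(350,410,.023),q(351,500,.023))
l=q(347,394,.0425)[:2];print('seat',l-.0685*np.array([np.cos(.12),np.sin(.12)]))
goto(.5885,.0822,.0385,.12)"
```

```text
[0.61165701 0.08535004 0.0425    ] [0.6219394  0.08645774 0.0425    ] [0.60219419 0.08430922 0.023     ] [0.5792019  0.08161118 0.023     ]
seat [0.54364962 0.07714976]
t 2.8 pos [0.5881 0.076  0.0664] yaw 0.117 tilt [-0.0009 -0.0001] F [ 0.01  0.   -0.19] w 0.0002 g 0.0
dx 1.1 dy -6.1 dz 27.9 wz -0.0030
```

apply_moves(
  commands=[
    {"jaw": 1, "dx": 0, "dy": -6.2, "dz": 0, "wx": 0, "wy": 0, "wz": -0.003},
    {"jaw": 1, "dx": 0, "dy": 0, "dz": 14, "wx": 0, "wy": 0, "wz": 0},
    {"jaw": 1, "dx": 0, "dy": 0, "dz": 13, "wx": 0, "wy": 0, "wz": 0},
    {"jaw": 1, "dx": 5, "dy": 0, "dz": 0, "wx": 0, "wy": 0, "wz": 0},
    {"jaw": 1, "dx": 0, "dy": 0, "dz": 0, "wx": 0, "wy": 0, "wz": 0},
  ],
)

```text
t: 3.42
position: [0.5932, 0.0828, 0.0393]
ee_rot: [0.998, 0.06, 0.0, 0.0]
force: [-0.2, -0.6, 0.4]
grip_width: 0.0
grasp_force: 0.0
```

apply_moves(
  commands=[
    {"jaw": 1, "dx": 4, "dy": 0, "dz": 0.8, "wx": 0, "wy": 0, "wz": 0},
    {"jaw": 1, "dx": 3, "dy": 0, "dz": 0, "wx": 0, "wy": 0, "wz": 0},
    {"jaw": 1, "dx": 2, "dy": 0, "dz": 0, "wx": 0, "wy": 0, "wz": 0},
    {"jaw": 1, "dx": 2, "dy": 0, "dz": 0, "wx": 0, "wy": 0, "wz": 0},
    {"jaw": 1, "dx": 0, "dy": 0, "dz": 0, "wx": 0, "wy": 0, "wz": 0},
  ],
)

```text
t: 4.05
position: [0.6038, 0.0841, 0.0387]
ee_rot: [0.998, 0.06, -0.0, 0.0]
force: [-1.0, -0.6, 1.0]
grip_width: 0.0
grasp_force: 0.9
```

apply_moves(
  commands=[
    {"jaw": 1, "dx": 2, "dy": 0, "dz": 0, "wx": 0, "wy": 0, "wz": 0},
    {"jaw": 1, "dx": 1, "dy": 0, "dz": 0, "wx": 0, "wy": 0, "wz": 0},
    {"jaw": 1, "dx": 1, "dy": 0, "dz": 0, "wx": 0, "wy": 0, "wz": 0},
    {"jaw": 1, "dx": 1, "dy": 0, "dz": 0, "wx": 0, "wy": 0, "wz": 0},
    {"jaw": 1, "dx": 0, "dy": 0, "dz": 0, "wx": 0, "wy": 0, "wz": 0},
  ],
)

```text
t: 4.68
position: [0.6088, 0.0848, 0.0385]
ee_rot: [0.998, 0.06, 0.0, 0.0]
force: [0.3, 0.4, 1.4]
grip_width: 0.0001
grasp_force: 0.0
```

```bash
python3 -c "
from h import *
goto(.5885,.0822,.0385,.12)
f=grab('wrist')
import pickle;pickle.dump(f,open('w4.pkl','wb'));cv2.imwrite('pics/w4.png',cv2.resize(f['image'][180:330,220:420,::-1],None,fx=4,fy=4,interpolation=cv2.INTER_CUBIC))"
```

```text
t 4.67 pos [0.6088 0.0848 0.0385] yaw 0.12 tilt [ 0.0001 -0.    ] F [0.27 0.39 1.42] w 0.0001 g 0.0
dx -20.5 dy 0.2 dz -0.0 wz -0.0000
```

View pics/w4.png

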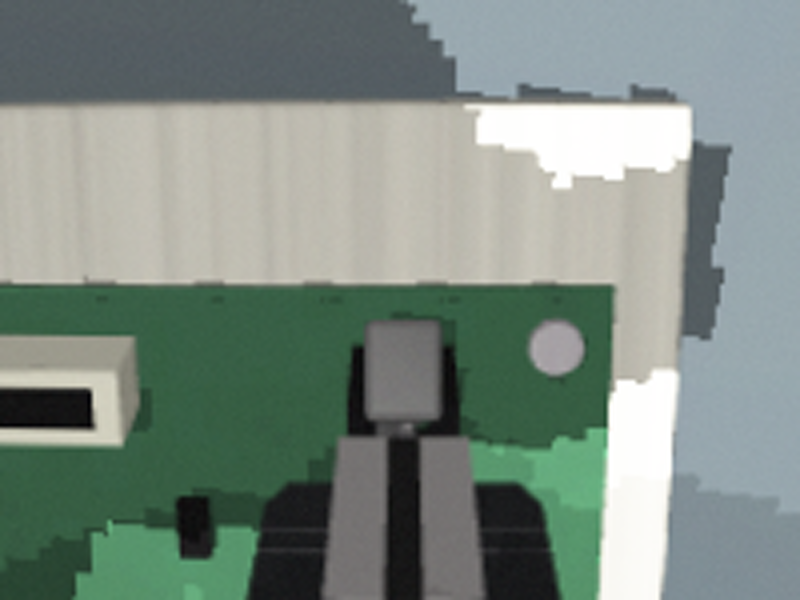

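```bash
python3 -c "
from h import *
import pickle
f=pickle.load(open('w4.pkl','rb'))
q=lambda x,y,z: px2w(f,220+(x+.5)/4-.5,180+(y+.5)/4-.5,z)
d=np.array([np.cos(.12),np.sin(.12)])
for p in (q(403,422,.0403),q(403,322,.039),q(403,437,.0385)): print(p,(p[:2]-[.5436,.0771])@d)
"
```

```text
[0.62104777 0.08660404 0.0403    ] 0.07802856943718339
[0.63144258 0.08785219 0.039     ] 0.08849804168506706
[0.61859303 0.0863113  0.0385    ] 0.07555643384140928
```

The latch tab's inner edge is now at seat x of about 78 mm, 9.5 mm out from shut and clear of the fingertips, so the latch is open. Now for the module.

apply_moves(
  commands=[
    {"jaw": 1, "dx": -4, "dy": 0, "dz": -8, "wx": 0, "wy": 0, "wz": 0},
    {"jaw": 1, "dx": -10, "dy": 0, "dz": -40, "wx": 0, "wy": 0, "wz": 0},
    {"jaw": 0.5, "dx": -15, "dy": 20, "dz": -20, "wx": 0, "wy": 0, "wz": 0.02},
    {"jaw": 0.5, "dx": -25, "dy": 45, "dz": 0, "wx": 0, "wy": 0, "wz": 0.02},
    {"jaw": 0.5, "dx": -20, "dy": 50, "dz": 0, "wx": 0, "wy": 0, "wz": 0.025},
  ],
)

```text
t: 5.35
position: [0.5455, -0.0381, 0.1076]
ee_rot: [1.0, 0.028, 0.001, 0.0]
force: [1.3, -0.3, -0.6]
grip_width: 0.0424
grasp_force: 0.0
```

apply_moves(
  commands=[
    {"jaw": 0.5, "dx": -10, "dy": 45, "dz": 0, "wx": 0, "wy": 0, "wz": 0},
    {"jaw": 0.5, "dx": 0, "dy": 45, "dz": 0, "wx": 0, "wy": 0, "wz": 0},
    {"jaw": 0.5, "dx": 0, "dy": 30, "dz": 0, "wx": 0, "wy": 0, "wz": 0},
    {"jaw": 0.5, "dx": 0, "dy": 0, "dz": 0, "wx": 0, "wy": 0, "wz": 0},
    {"jaw": 0.5, "dx": 0, "dy": 0, "dz": 0, "wx": 0, "wy": 0, "wz": 0},
  ],
)

```text
t: 5.98
position: [0.5425, -0.1571, 0.1068]
ee_rot: [1.0, 0.027, 0.0, -0.0]
force: [-0.0, 0.1, 0.1]
grip_width: 0.0428
grasp_force: 0.0
```

```bash
python3 -c "
from h import *
import pickle
goto(.5385,-.154,.1,.055)
f=grab('wrist')
pickle.dump(f,open('w5.pkl','wb'));cv2.imwrite('pics/w5.png',cv2.resize(f['image'][30:330,220:420,::-1],None,fx=2,fy=2,interpolation=cv2.INTER_CUBIC))"
```

```text
t 5.97 pos [ 0.5425 -0.1571  0.1068] yaw 0.055 tilt [0.0001 0.0001] F [-0.03  0.08  0.12] w 0.0428 g 0.0
dx -3.8 dy -3.4 dz 6.8 wz -0.0000
```

View pics/w5.png

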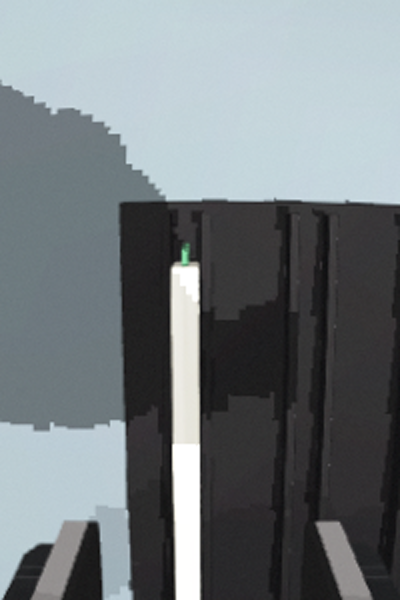

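```bash
python3 -c "
from h import *
import pickle
f=pickle.load(open('w5.pkl','rb'))
q=lambda x,y,z: px2w(f,220+(x+.5)/2-.5,30+(y+.5)/2-.5,z)
a=q(185.5,264,.037);b=q(188,590,.037);print(a,b);d=(a-b)[:2];d/=np.linalg.norm(d);yw=np.arctan2(d[1],d[0]);c=a[:2]-.061*d
print(yw,'centre',c); goto(c[0],c[1],.018,yw)
print('board',q(185,246,.0205),q(185,246,.035))"
```

```text
[ 0.59968448 -0.14904959  0.037     ] [ 0.49611645 -0.15486522  0.037     ]
0.056093852772526175 centre [ 0.53878043 -0.15246952]
t 6.03 pos [ 0.5426 -0.1568  0.1068] yaw 0.0557 tilt [0.0001 0.0001] F [ 0.39  0.19 -0.27] w 0.043 g 0.0
dx -3.5 dy -4.5 dz 88.8 wz -0.0004
board [ 0.60409947 -0.1483036   0.0205    ] [ 0.6047559  -0.14859988  0.035     ]
```

apply_moves(
  commands=[
    {"jaw": 0.6, "dx": -3.5, "dy": -4.5, "dz": 0, "wx": 0, "wy": 0, "wz": 0},
    {"jaw": 0.6, "dx": 0, "dy": 0, "dz": 30, "wx": 0, "wy": 0, "wz": 0},
    {"jaw": 0.6, "dx": 0, "dy": 0, "dz": 30, "wx": 0, "wy": 0, "wz": 0},
    {"jaw": 0.6, "dx": 0, "dy": 0, "dz": 20, "wx": 0, "wy": 0, "wz": 0},
    {"jaw": 0.6, "dx": 0, "dy": 0, "dz": 6, "wx": 0, "wy": 0, "wz": 0},
  ],
)

```text
t: 6.65
position: [0.5381, -0.1524, 0.0193]
ee_rot: [1.0, 0.028, -0.001, -0.0]
force: [0.5, 0.4, 0.3]
grip_width: 0.0344
grasp_force: 0.0
```

apply_moves(
  commands=[
    {"jaw": 0.6, "dx": 0, "dy": 0, "dz": 1.5, "wx": 0, "wy": 0, "wz": 0},
    {"jaw": 0.75, "dx": 0, "dy": 0, "dz": 0, "wx": 0, "wy": 0, "wz": 0},
    {"jaw": 0.84, "dx": 0, "dy": 0, "dz": 0, "wx": 0, "wy": 0, "wz": 0},
    {"jaw": 0.88, "dx": 0, "dy": 0, "dz": 0, "wx": 0, "wy": 0, "wz": 0},
    {"jaw": 0.88, "dx": 0, "dy": 0, "dz": 0, "wx": 0, "wy": 0, "wz": 0},
  ],
)

```text
t: 7.28
position: [0.539, -0.1534, 0.0192]
ee_rot: [1.0, 0.027, 0.0, 0.0]
force: [-1.2, 0.5, 0.3]
grip_width: 0.0102
grasp_force: 0.0
```

apply_moves(
  commands=[
    {"jaw": 1, "dx": 0, "dy": 0, "dz": 0, "wx": 0, "wy": 0, "wz": 0},
    {"jaw": 1, "dx": 0, "dy": 0, "dz": 0, "wx": 0, "wy": 0, "wz": 0},
    {"jaw": 1, "dx": 0, "dy": 0, "dz": 0, "wx": 0, "wy": 0, "wz": 0},
    {"jaw": 1, "dx": 0, "dy": 0, "dz": 0, "wx": 0, "wy": 0, "wz": 0},
    {"jaw": 1, "dx": 0, "dy": 0, "dz": 0, "wx": 0, "wy": 0, "wz": 0},
  ],
)

```text
t: 7.9
position: [0.539, -0.1533, 0.0193]
ee_rot: [1.0, 0.028, 0.0, 0.0]
force: [-1.7, 1.1, 4.8]
grip_width: 0.0063
grasp_force: 60.5
```

```bash
python3 -c "
from h import *
goto(.5388,-.1525,.018,.056)"
```

```text
t 7.9 pos [ 0.539  -0.1533  0.0193] yaw 0.0551 tilt [ 0.0003 -0.0001] F [-1.69  1.09  4.81] w 0.0063 g 60.5
dx -0.2 dy -0.8 dz 1.3 wz -0.0009
```

apply_moves(
  commands=[
    {"jaw": 1, "dx": 0, "dy": 0, "dz": -8, "wx": 0, "wy": 0, "wz": 0},
    {"jaw": 1, "dx": 0, "dy": 0, "dz": -15, "wx": 0, "wy": 0, "wz": 0},
    {"jaw": 1, "dx": 0, "dy": 0, "dz": -30, "wx": 0, "wy": 0, "wz": 0},
    {"jaw": 1, "dx": 0, "dy": 0, "dz": -30, "wx": 0, "wy": 0, "wz": 0},
    {"jaw": 1, "dx": 0, "dy": 0, "dz": 0, "wx": 0, "wy": 0, "wz": 0},
  ],
)

```text
t: 8.52
position: [0.5406, -0.1543, 0.1057]
ee_rot: [1.0, 0.027, 0.002, 0.001]
force: [0.4, 0.4, -0.3]
grip_width: 0.0064
grasp_force: 59.7
```

```bash
python3 -c "
from h import *
import pickle
goto(.5436,.0771,.105,.12)
f=grab('wrist')
pickle.dump(f,open('w6.pkl','wb'));cv2.imwrite('pics/w6.png',cv2.resize(f['image'][80:330,220:420,::-1],None,fx=2.4,fy=2.4,interpolation=cv2.INTER_CUBIC))"
```

```text
t 8.53 pos [ 0.5406 -0.1543  0.1057] yaw 0.0549 tilt [ 0.0046 -0.0028] F [ 0.44  0.36 -0.28] w 0.0064 g 59.7
dx 30.6 dy -229.4 dz 0.7 wz -0.0651
```

View pics/w6.png

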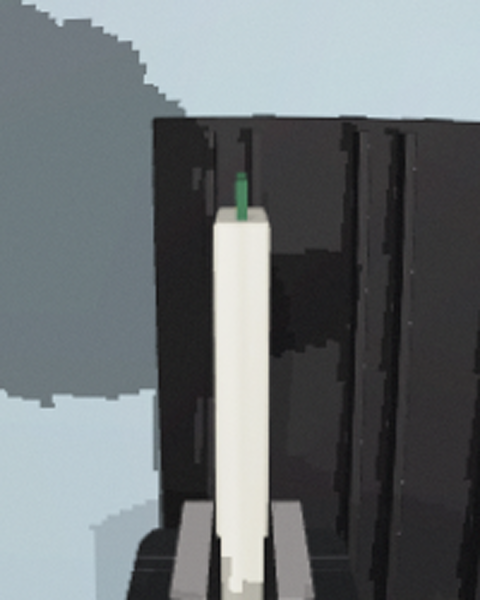

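```bash
python3 -c "
from h import *
import pickle
f=pickle.load(open('w6.pkl','rb'))
q=lambda x,y,z: px2w(f,220+(x+.5)/2.4-.5,80+(y+.5)/2.4-.5,z)
tcp=np.array([.5406,-.1543]);
z=.1057+.0177; a=q(241.7,222,z);b=q(243.2,535,z);e=q(242,173,z-.0015);g=q(241,209,z-.026)
for yw in(.055,):
  t=np.array([np.cos(yw),np.sin(yw)]);n=np.array([-t[1],t[0]])
  for p in(a,b,e,g): print(p, 'rel x %.4f y %.4f'%((p[:2]-tcp)@t,(p[:2]-tcp)@n))
"
```

```text
[ 0.60043066 -0.150701    0.1234    ] rel x 0.0599 y 0.0003
[ 0.55244661 -0.15354365  0.1234    ] rel x 0.0119 y 0.0001
[ 0.60730882 -0.15037262  0.1219    ] rel x 0.0668 y 0.0003
[ 0.60025608 -0.15064665  0.0974    ] rel x 0.0598 y 0.0004
```

The module is held straight and its ends are centred on the TCP. I'm carrying it over the slot.

apply_moves(
  commands=[
    {"jaw": 1, "dx": 6, "dy": -30, "dz": 0, "wx": 0, "wy": 0, "wz": -0.02},
    {"jaw": 1, "dx": 5, "dy": -50, "dz": 0, "wx": 0, "wy": 0, "wz": -0.02},
    {"jaw": 1, "dx": 5, "dy": -55, "dz": 0, "wx": 0, "wy": 0, "wz": -0.02},
    {"jaw": 1, "dx": 5, "dy": -50, "dz": 0, "wx": 0, "wy": 0, "wz": -0.006},
    {"jaw": 1, "dx": 5, "dy": -35, "dz": 0, "wx": 0, "wy": 0, "wz": 0},
  ],
)

```text
t: 9.2
position: [0.5432, 0.0701, 0.101]
ee_rot: [0.998, 0.061, -0.001, -0.0]
force: [0.7, -0.1, -0.8]
grip_width: 0.0062
grasp_force: 59.7
```

apply_moves(
  commands=[
    {"jaw": 1, "dx": 0, "dy": 0, "dz": 10, "wx": 0, "wy": 0, "wz": 0},
    {"jaw": 1, "dx": 0, "dy": 0, "dz": 8, "wx": 0, "wy": 0, "wz": 0},
    {"jaw": 1, "dx": 0, "dy": 0, "dz": 0, "wx": 0, "wy": 0, "wz": 0},
    {"jaw": 1, "dx": 0, "dy": 0, "dz": 0, "wx": 0, "wy": 0, "wz": 0},
    {"jaw": 1, "dx": 0, "dy": 0, "dz": 0, "wx": 0, "wy": 0, "wz": 0},
  ],
)

```text
t: 9.82
position: [0.5445, 0.0675, 0.0843]
ee_rot: [0.998, 0.06, 0.0, 0.0]
force: [0.6, -0.6, -0.5]
grip_width: 0.0064
grasp_force: 59.7
```

```bash
python3 -c "
from h import *
goto(.5439,.0771,.060,.121)"
```

```text
t 9.82 pos [0.5445 0.0675 0.0843] yaw 0.1201 tilt [ 0.0005 -0.0002] F [ 0.6  -0.58 -0.5 ] w 0.0064 g 59.7
dx 0.6 dy -9.6 dz 24.3 wz -0.0009
```

apply_moves(
  commands=[
    {"jaw": 1, "dx": 0.6, "dy": -9.6, "dz": 0, "wx": 0, "wy": 0, "wz": -0.001},
    {"jaw": 1, "dx": 0, "dy": 0, "dz": 14, "wx": 0, "wy": 0, "wz": 0},
    {"jaw": 1, "dx": 0, "dy": 0, "dz": 10, "wx": 0, "wy": 0, "wz": 0},
    {"jaw": 1, "dx": 0, "dy": 0, "dz": 0, "wx": 0, "wy": 0, "wz": 0},
    {"jaw": 1, "dx": 0, "dy": 0, "dz": 0, "wx": 0, "wy": 0, "wz": 0},
  ],
)

```text
t: 10.45
position: [0.5436, 0.0775, 0.06]
ee_rot: [0.998, 0.061, -0.0, 0.0]
force: [-0.3, -0.2, 0.0]
grip_width: 0.0066
grasp_force: 59.7
```

```bash
python3 -c "
from h import *
import pickle
goto(.5439,.0771,.0515,.121)
f=grab('wrist')
pickle.dump(f,open('w7.pkl','wb'));cv2.imwrite('pics/w7.png',cv2.resize(f['image'][130:330,240:400,::-1],None,fx=3,fy=3,interpolation=cv2.INTER_CUBIC))"
```

```text
t 10.45 pos [0.5436 0.0775 0.06  ] yaw 0.1218 tilt [-0.0001 -0.0001] F [-0.27 -0.22  0.01] w 0.0066 g 59.7
dx 0.2 dy 0.5 dz 8.5 wz 0.0008
```

View pics/w7.png

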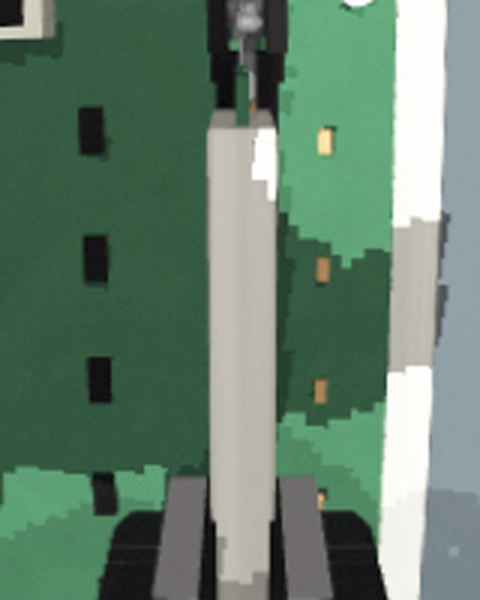

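```bash
python3 -c "
from h import *
import pickle
f=pickle.load(open('w7.pkl','rb'))
q=lambda x,y,z: px2w(f,240+(x+.5)/3-.5,130+(y+.5)/3-.5,z)
t=np.array([np.cos(.121),np.sin(.121)]);n=np.array([-t[1],t[0]])
for nm,p in dict(board=q(242.5,72,.0745),spr=q(242,127,.0777),spr2=q(244.5,470,.0777),tower=q(247.5,45,.036),tower2=q(248,20,.036),latch=q(247,15,.03)).items():
  r=p[:2]-[.5436,.0771]; print(nm,p.round(4),'x %.4f y %.4f'%(r@t,r@n))
"
```

```text
board [0.6092 0.0858 0.0745] x 0.0662 y 0.0007
spr [0.6032 0.0851 0.0777] x 0.0601 y 0.0008
spr2 [0.562  0.0798 0.0777] x 0.0186 y 0.0005
tower [0.6116 0.0854 0.036 ] x 0.0685 y 0.0000
tower2 [0.6153 0.0858 0.036 ] x 0.0722 y -0.0001
latch [0.616 0.086 0.03 ] x 0.0730 y 0.0001
```

apply_moves(
  commands=[
    {"jaw": 1, "dx": 0.5, "dy": 0.6, "dz": 0, "wx": 0, "wy": 0, "wz": 0.003},
    {"jaw": 1, "dx": 0, "dy": 0, "dz": 6, "wx": 0, "wy": 0, "wz": 0},
    {"jaw": 1, "dx": 0, "dy": 0, "dz": 5, "wx": 0, "wy": 0, "wz": 0},
    {"jaw": 1, "dx": 0, "dy": 0, "dz": 4, "wx": 0, "wy": 0, "wz": 0},
    {"jaw": 1, "dx": 0, "dy": 0, "dz": 0, "wx": 0, "wy": 0, "wz": 0},
  ],
)

```text
t: 11.12
position: [0.5439, 0.0771, 0.0445]
ee_rot: [0.998, 0.059, -0.0, 0.0]
force: [0.6, -0.4, -1.1]
grip_width: 0.0064
grasp_force: 59.7
```

apply_moves(
  commands=[
    {"jaw": 1, "dx": 0, "dy": 0, "dz": 2, "wx": 0, "wy": 0, "wz": 0},
    {"jaw": 1, "dx": 0, "dy": 0, "dz": 1.5, "wx": 0, "wy": 0, "wz": 0},
    {"jaw": 1, "dx": 0, "dy": 0, "dz": 1, "wx": 0, "wy": 0, "wz": 0},
    {"jaw": 1, "dx": 0, "dy": 0, "dz": 0.5, "wx": 0, "wy": 0, "wz": 0},
    {"jaw": 1, "dx": 0, "dy": 0, "dz": 0, "wx": 0, "wy": 0, "wz": 0},
  ],
)

```text
t: 11.75
position: [0.5442, 0.0771, 0.04]
ee_rot: [0.998, 0.059, -0.0, 0.0]
force: [-0.5, 0.3, -1.1]
grip_width: 0.0064
grasp_force: 59.7
```

```bash
python3 -c "
from h import *
goto(.5439,.0771,.0393,.121)"
```

```text
t 11.75 pos [0.5442 0.0771 0.04  ] yaw 0.119 tilt [-0.     -0.0001] F [-0.51  0.32 -1.1 ] w 0.0064 g 59.7
dx -0.3 dy -0.0 dz 0.7 wz -0.0020
```

apply_moves(
  commands=[
    {"jaw": 1, "dx": 0, "dy": 0, "dz": 0.5, "wx": 0, "wy": 0, "wz": 0},
    {"jaw": 1, "dx": 0, "dy": 0, "dz": 0.5, "wx": 0, "wy": 0, "wz": 0},
    {"jaw": 1, "dx": 0, "dy": 0, "dz": 0.5, "wx": 0, "wy": 0, "wz": 0},
    {"jaw": 1, "dx": 0, "dy": 0, "dz": 0, "wx": 0, "wy": 0, "wz": 0},
    {"jaw": 1, "dx": 0, "dy": 0, "dz": 0, "wx": 0, "wy": 0, "wz": 0},
  ],
)

```text
t: 12.38
position: [0.5443, 0.0771, 0.0386]
ee_rot: [0.998, 0.059, 0.0, 0.0]
force: [-0.8, 0.3, 0.5]
grip_width: 0.0062
grasp_force: 59.8
```

apply_moves(
  commands=[
    {"jaw": 1, "dx": 0, "dy": 0, "dz": 0.5, "wx": 0, "wy": 0, "wz": 0},
    {"jaw": 1, "dx": 0, "dy": 0, "dz": 0.5, "wx": 0, "wy": 0, "wz": 0},
    {"jaw": 1, "dx": 0, "dy": 0, "dz": 0, "wx": 0, "wy": 0, "wz": 0},
    {"jaw": 1, "dx": 0, "dy": 0, "dz": 0, "wx": 0, "wy": 0, "wz": 0},
    {"jaw": 1, "dx": 0, "dy": 0, "dz": 0, "wx": 0, "wy": 0, "wz": 0},
  ],
)

```text
t: 13.0
position: [0.5443, 0.0771, 0.0376]
ee_rot: [0.998, 0.059, 0.0, 0.0]
force: [-1.7, -0.2, 4.3]
grip_width: 0.0065
grasp_force: 60.3
```

```bash
python3 -c "
from h import *
from cell import get_obs
goto(.5439,.0771,.0393,.121);print(get_obs()['torque'])
f=grab('wrist')
cv2.imwrite('pics/w8.png',cv2.resize(f['image'][130:330,240:400,::-1],None,fx=3,fy=3,interpolation=cv2.INTER_CUBIC))"
```

```text
t 13.0 pos [0.5443 0.0771 0.0376] yaw 0.119 tilt [ 0.0003 -0.0002] F [-1.72 -0.2   4.28] w 0.0065 g 60.3
dx -0.4 dy -0.1 dz -1.7 wz -0.0020
[0.0279559  0.10456212 0.05310658]
```

apply_moves(
  commands=[
    {"jaw": 1, "dx": 0, "dy": 0, "dz": 0.5, "wx": 0, "wy": 0, "wz": 0},
    {"jaw": 1, "dx": 0, "dy": 0, "dz": 0.4, "wx": 0, "wy": 0, "wz": 0},
    {"jaw": 1, "dx": 0, "dy": 0, "dz": 0, "wx": 0, "wy": 0, "wz": 0},
    {"jaw": 1, "dx": 0, "dy": 0, "dz": 0, "wx": 0, "wy": 0, "wz": 0},
    {"jaw": 1, "dx": 0, "dy": 0, "dz": 0, "wx": 0, "wy": 0, "wz": 0},
  ],
)

```text
t: 13.68
position: [0.5444, 0.0769, 0.0372]
ee_rot: [0.998, 0.059, 0.0, 0.0]
force: [-3.9, -0.4, 8.3]
grip_width: 0.0065
grasp_force: 61.1
```

```bash
python3 -c "
from h import *
from cell import get_obs
goto(.5439,.0771,.0393,.121);print(get_obs()['torque'])"
```

```text
t 13.68 pos [0.5444 0.0769 0.0372] yaw 0.119 tilt [ 0.0004 -0.0005] F [-3.88 -0.45  8.3 ] w 0.0065 g 61.1
dx -0.5 dy -0.2 dz -2.1 wz -0.0020
[-0.11889481  0.46426893  0.13285431]
```

apply_moves(
  commands=[
    {"jaw": 1, "dx": -0.5, "dy": 0, "dz": 0, "wx": 0, "wy": 0, "wz": 0},
    {"jaw": 1, "dx": 0, "dy": 0, "dz": 0, "wx": 0, "wy": 0, "wz": 0},
    {"jaw": 0.88, "dx": 0, "dy": 0, "dz": 0, "wx": 0, "wy": 0, "wz": 0},
    {"jaw": 0.75, "dx": 0, "dy": 0, "dz": 0, "wx": 0, "wy": 0, "wz": 0},
    {"jaw": 0.7, "dx": 0, "dy": 0, "dz": 0, "wx": 0, "wy": 0, "wz": 0},
  ],
)

```text
t: 14.3
position: [0.5434, 0.077, 0.0362]
ee_rot: [0.998, 0.059, -0.0, -0.0]
force: [0.5, 0.9, 0.8]
grip_width: 0.0258
grasp_force: 0.0
```

apply_moves(
  commands=[
    {"jaw": 0.7, "dx": 0, "dy": 0, "dz": -5, "wx": 0, "wy": 0, "wz": 0},
    {"jaw": 0.7, "dx": 0, "dy": 0, "dz": -15, "wx": 0, "wy": 0, "wz": 0},
    {"jaw": 0.7, "dx": 0, "dy": 0, "dz": -20, "wx": 0, "wy": 0, "wz": 0},
    {"jaw": 0.7, "dx": 0, "dy": 0, "dz": 0, "wx": 0, "wy": 0, "wz": 0},
    {"jaw": 1, "dx": 0, "dy": 0, "dz": 0, "wx": 0, "wy": 0, "wz": 0},
  ],
)

```text
t: 14.92
position: [0.5438, 0.077, 0.0767]
ee_rot: [0.998, 0.059, 0.0, 0.0]
force: [-0.3, 0.7, -0.8]
grip_width: 0.0086
grasp_force: 0.0
```

Run:
```python
from h import *
import pickle
goto(.5436+.045*.9927,.0771+.045*.1207,.06,.121)
f=grab('wrist');pickle.dump(f,open('w9.pkl','wb'))
g=f['image'].astype(int)
# white spreader columns per row; u-range around expected
t=np.array([np.cos(.121),np.sin(.121)])
for x in(.061,.03,.01):
    p=np.r_[np.array([.5436,.0771])+x*t,.0545]; u,v=w2px(f,p); r=int(round(v))
    row=g[r,int(u)-22:int(u)+22]; m=np.where((row.min(1)>110)&(np.ptp(row,axis=1)<40))[0]+int(u)-22
    print(x,(u.round(1),v.round(1)),m.min() if len(m) else None,m.max() if len(m) else None,len(m))
u,v=w2px(f,np.r_[np.array([.5436,.0771])+.061*t,.0545])
for r in range(int(v)-14,int(v)+12): print(r,[tuple(g[r,int(round(u))+k]) for k in(-3,0,3)])
```

```text
t 14.93 pos [0.5438 0.077  0.0767] yaw 0.119 tilt [ 0.0004 -0.0001] F [-0.3   0.69 -0.76] w 0.0086 g 0.0
dx 44.8 dy -0.1 dz 16.7 wz -0.0020
0.061 (np.float64(320.5), np.float64(161.9)) 315 330 11
0.03 (np.float64(320.7), np.float64(229.6)) 315 332 18
0.01 (np.float64(320.8), np.float64(270.4)) 316 332 17
147 [(np.int64(52), np.int64(53), np.int64(53)), (np.int64(82), np.int64(88), np.int64(83)), (np.int64(19), np.int64(18), np.int64(18))]
148 [(np.int64(48), np.int64(50), np.int64(49)), (np.int64(51), np.int64(75), np.int64(58)), (np.int64(24), np.int64(26), np.int64(25))]
149 [(np.int64(46), np.int64(50), np.int64(47)), (np.int64(43), np.int64(74), np.int64(53)), (np.int64(25), np.int64(33), np.int64(29))]
150 [(np.int64(45), np.int64(49), np.int64(47)), (np.int64(36), np.int64(62), np.int64(45)), (np.int64(52), np.int64(88), np.int64(64))]
151 [(np.int64(43), np.int64(46), np.int64(44)), (np.int64(37), np.int64(61), np.int64(45)), (np.int64(92), np.int64(154), np.int64(114))]
152 [(np.int64(43), np.int64(48), np.int64(47)), (np.int64(35), np.int64(60), np.int64(44)), (np.int64(105)
[... 2197 characters left out ...]
(254), np.int64(254)), (np.int64(254), np.int64(254), np.int64(253)), (np.int64(254), np.int64(253), np.int64(252))]
169 [(np.int64(254), np.int64(254), np.int64(254)), (np.int64(254), np.int64(254), np.int64(253)), (np.int64(254), np.int64(254), np.int64(252))]
170 [(np.int64(254), np.int64(254), np.int64(254)), (np.int64(254), np.int64(254), np.int64(253)), (np.int64(254), np.int64(254), np.int64(252))]
171 [(np.int64(255), np.int64(254), np.int64(254)), (np.int64(254), np.int64(254), np.int64(253)), (np.int64(254), np.int64(254), np.int64(252))]
172 [(np.int64(254), np.int64(254), np.int64(254)), (np.int64(254), np.int64(254), np.int64(253)), (np.int64(254), np.int64(254), np.int64(252))]
```

The module stands upright in the slot within about 1 mm. Now I'll press with the closed tips at the latch end.

apply_moves(
  commands=[
    {"jaw": 1, "dx": 22, "dy": 0.3, "dz": 0, "wx": 0, "wy": 0, "wz": 0},
    {"jaw": 1, "dx": 22.8, "dy": 0.3, "dz": 0, "wx": 0, "wy": 0, "wz": -0.002},
    {"jaw": 1, "dx": 0, "dy": 0, "dz": 10, "wx": 0, "wy": 0, "wz": 0},
    {"jaw": 1, "dx": 0, "dy": 0, "dz": 6, "wx": 0, "wy": 0, "wz": 0},
    {"jaw": 1, "dx": 0, "dy": 0, "dz": 0, "wx": 0, "wy": 0, "wz": 0},
  ],
)

```text
t: 15.6
position: [0.5868, 0.0818, 0.0594]
ee_rot: [0.998, 0.06, -0.001, -0.0]
force: [0.9, -0.5, -0.6]
grip_width: -0.0
grasp_force: 0.0
```

apply_moves(
  commands=[
    {"jaw": 1, "dx": 0, "dy": 0, "dz": 1, "wx": 0, "wy": 0, "wz": 0},
    {"jaw": 1, "dx": 0, "dy": 0, "dz": 1, "wx": 0, "wy": 0, "wz": 0},
    {"jaw": 1, "dx": 0, "dy": 0, "dz": 1, "wx": 0, "wy": 0, "wz": 0},
    {"jaw": 1, "dx": 0, "dy": 0, "dz": 0, "wx": 0, "wy": 0, "wz": 0},
    {"jaw": 1, "dx": 0, "dy": 0, "dz": 0, "wx": 0, "wy": 0, "wz": 0},
  ],
)

```text
t: 16.23
position: [0.5883, 0.0817, 0.0576]
ee_rot: [0.998, 0.06, 0.0, 0.0]
force: [0.2, -0.6, 0.1]
grip_width: 0.0001
grasp_force: 0.0
```

apply_moves(
  commands=[
    {"jaw": 1, "dx": 0, "dy": 0, "dz": 0.6, "wx": 0, "wy": 0, "wz": 0},
    {"jaw": 1, "dx": 0, "dy": 0, "dz": 0.6, "wx": 0, "wy": 0, "wz": 0},
    {"jaw": 1, "dx": 0, "dy": 0, "dz": 0.5, "wx": 0, "wy": 0, "wz": 0},
    {"jaw": 1, "dx": 0, "dy": 0, "dz": 0.3, "wx": 0, "wy": 0, "wz": 0},
    {"jaw": 1, "dx": 0, "dy": 0, "dz": 0, "wx": 0, "wy": 0, "wz": 0},
  ],
)

```text
t: 16.85
position: [0.5885, 0.0817, 0.0558]
ee_rot: [0.998, 0.06, 0.0, 0.0]
force: [0.2, -0.1, 2.9]
grip_width: 0.0
grasp_force: 1.5
```

apply_moves(
  commands=[
    {"jaw": 1, "dx": 0, "dy": 0, "dz": 0.4, "wx": 0, "wy": 0, "wz": 0},
    {"jaw": 1, "dx": 0, "dy": 0, "dz": 0.4, "wx": 0, "wy": 0, "wz": 0},
    {"jaw": 1, "dx": 0, "dy": 0, "dz": 0.4, "wx": 0, "wy": 0, "wz": 0},
    {"jaw": 1, "dx": 0, "dy": 0, "dz": 0, "wx": 0, "wy": 0, "wz": 0},
    {"jaw": 1, "dx": 0, "dy": 0, "dz": 0, "wx": 0, "wy": 0, "wz": 0},
  ],
)

```text
t: 17.48
position: [0.5887, 0.0817, 0.0551]
ee_rot: [0.998, 0.06, 0.001, 0.0]
force: [-0.3, 0.7, 7.2]
grip_width: -0.0002
grasp_force: 3.7
```

apply_moves(
  commands=[
    {"jaw": 1, "dx": 0, "dy": 0, "dz": 0.5, "wx": 0, "wy": 0, "wz": 0},
    {"jaw": 1, "dx": 0, "dy": 0, "dz": 0.5, "wx": 0, "wy": 0, "wz": 0},
    {"jaw": 1, "dx": 0, "dy": 0, "dz": 0.5, "wx": 0, "wy": 0, "wz": 0},
    {"jaw": 1, "dx": 0, "dy": 0, "dz": 0, "wx": 0, "wy": 0, "wz": 0},
    {"jaw": 1, "dx": 0, "dy": 0, "dz": 0, "wx": 0, "wy": 0, "wz": 0},
  ],
)

```text
t: 18.1
position: [0.589, 0.0816, 0.0545]
ee_rot: [0.998, 0.06, 0.001, 0.0]
force: [-2.2, 0.3, 13.8]
grip_width: 0.0
grasp_force: 6.9
```

apply_moves(
  commands=[
    {"jaw": 1, "dx": 0, "dy": 0, "dz": 0.4, "wx": 0, "wy": 0, "wz": 0},
    {"jaw": 1, "dx": 0, "dy": 0, "dz": 0.4, "wx": 0, "wy": 0, "wz": 0},
    {"jaw": 1, "dx": 0, "dy": 0, "dz": 0.3, "wx": 0, "wy": 0, "wz": 0},
    {"jaw": 1, "dx": 0, "dy": 0, "dz": 0, "wx": 0, "wy": 0, "wz": 0},
    {"jaw": 1, "dx": 0, "dy": 0, "dz": 0, "wx": 0, "wy": 0, "wz": 0},
  ],
)

```text
t: 18.73
position: [0.589, 0.0816, 0.0537]
ee_rot: [0.998, 0.06, 0.001, 0.0]
force: [-4.7, -0.9, 15.1]
grip_width: 0.0002
grasp_force: 7.6
```

apply_moves(
  commands=[
    {"jaw": 1, "dx": 0, "dy": 0, "dz": 0.4, "wx": 0, "wy": 0, "wz": 0},
    {"jaw": 1, "dx": 0, "dy": 0, "dz": 0.3, "wx": 0, "wy": 0, "wz": 0},
    {"jaw": 1, "dx": 0, "dy": 0, "dz": 0.3, "wx": 0, "wy": 0, "wz": 0},
    {"jaw": 1, "dx": 0, "dy": 0, "dz": 0, "wx": 0, "wy": 0, "wz": 0},
    {"jaw": 1, "dx": 0, "dy": 0, "dz": 0, "wx": 0, "wy": 0, "wz": 0},
  ],
)

```text
t: 19.35
position: [0.589, 0.0816, 0.0529]
ee_rot: [0.998, 0.06, 0.001, 0.0]
force: [-4.5, -0.0, 14.6]
grip_width: 0.0002
grasp_force: 7.2
```

apply_moves(
  commands=[
    {"jaw": 1, "dx": 0, "dy": 0, "dz": 0.3, "wx": 0, "wy": 0, "wz": 0},
    {"jaw": 1, "dx": 0, "dy": 0, "dz": 0.3, "wx": 0, "wy": 0, "wz": 0},
    {"jaw": 1, "dx": 0, "dy": 0, "dz": 0.3, "wx": 0, "wy": 0, "wz": 0},
    {"jaw": 1, "dx": 0, "dy": 0, "dz": 0, "wx": 0, "wy": 0, "wz": 0},
    {"jaw": 1, "dx": 0, "dy": 0, "dz": 0, "wx": 0, "wy": 0, "wz": 0},
  ],
)

```text
t: 19.98
position: [0.5892, 0.0817, 0.0518]
ee_rot: [0.998, 0.06, 0.001, 0.0]
force: [-3.6, -0.4, 14.5]
grip_width: -0.0
grasp_force: 7.4
```

apply_moves(
  commands=[
    {"jaw": 1, "dx": 0, "dy": 0, "dz": 0.3, "wx": 0, "wy": 0, "wz": 0},
    {"jaw": 1, "dx": 0, "dy": 0, "dz": 0.3, "wx": 0, "wy": 0, "wz": 0},
    {"jaw": 1, "dx": 0, "dy": 0, "dz": 0.2, "wx": 0, "wy": 0, "wz": 0},
    {"jaw": 1, "dx": 0, "dy": 0, "dz": 0, "wx": 0, "wy": 0, "wz": 0},
    {"jaw": 1, "dx": 0, "dy": 0, "dz": 0, "wx": 0, "wy": 0, "wz": 0},
  ],
)

```text
t: 20.6
position: [0.5893, 0.0816, 0.0516]
ee_rot: [0.998, 0.06, 0.001, 0.0]
force: [-6.3, -0.6, 19.9]
grip_width: -0.0
grasp_force: 10.0
```

apply_moves(
  commands=[
    {"jaw": 1, "dx": 0, "dy": 0, "dz": -4, "wx": 0, "wy": 0, "wz": 0},
    {"jaw": 1, "dx": 0, "dy": 0, "dz": -6, "wx": 0, "wy": 0, "wz": 0},
    {"jaw": 1, "dx": -30, "dy": 0, "dz": 0, "wx": 0, "wy": 0, "wz": 0},
    {"jaw": 1, "dx": -30, "dy": 0, "dz": 0, "wx": 0, "wy": 0, "wz": 0},
    {"jaw": 1, "dx": -30, "dy": 0, "dz": 0, "wx": 0, "wy": 0, "wz": 0},
  ],
)

```text
t: 21.22
position: [0.4977, 0.0708, 0.0587]
ee_rot: [0.998, 0.06, -0.0, -0.0]
force: [0.4, 0.3, 0.5]
grip_width: 0.0001
grasp_force: 0.0
```

apply_moves(
  commands=[
    {"jaw": 1, "dx": 0, "dy": 0, "dz": 1, "wx": 0, "wy": 0, "wz": 0},
    {"jaw": 1, "dx": 0, "dy": 0, "dz": 1, "wx": 0, "wy": 0, "wz": 0},
    {"jaw": 1, "dx": 0, "dy": 0, "dz": 1, "wx": 0, "wy": 0, "wz": 0},
    {"jaw": 1, "dx": 0, "dy": 0, "dz": 0, "wx": 0, "wy": 0, "wz": 0},
    {"jaw": 1, "dx": 0, "dy": 0, "dz": 0, "wx": 0, "wy": 0, "wz": 0},
  ],
)

```text
t: 21.85
position: [0.4991, 0.0709, 0.056]
ee_rot: [0.998, 0.06, -0.0, 0.0]
force: [-0.0, 0.0, -0.0]
grip_width: 0.0002
grasp_force: 0.0
```

```bash
cat > tab.py <<'E'
from h import *
t=np.array([np.cos(.121),np.sin(.121)]);n=np.array([-t[1],t[0]])
def line(f,z,lat,xs):
    im=cv2.GaussianBlur(f['image'],(3,3),0)
    out=[]
    for x in xs:
        u,v=w2px(f,np.r_[np.array([.5436,.0771])+x*1e-3*t+lat*1e-3*n,z]); u,v=int(round(u)),int(round(v))
        out.append("%d:%s"%(x,",".join(map(str,im[v,u])) if 0<=v<480 and 0<=u<640 else "-"))
    print(" ".join(out))
E
python3 - <<'E'
from tab import *
goto(.5436-.045*.9927,.0771-.045*.1207,.055,.121)
f=grab('wrist')
import pickle
pickle.dump(f,open('w10.pkl','wb'))
for lat in(-2,2): line(f,.0425,lat,range(56,96,2))
print('ref shut (w2)'); g=pickle.load(open('w2.pkl','rb')); line(g,.0425,2,range(56,96,2))
E
```

```text
t 21.85 pos [0.4991 0.0709 0.056 ] yaw 0.1211 tilt [-0.0002 -0.0001] F [-0.01  0.03 -0.02] w 0.0002 g 0.0
dx -0.1 dy -0.8 dz 1.0 wz 0.0001
56:248,247,242 58:248,247,242 60:248,247,242 62:247,246,241 64:84,137,102 66:76,134,96 68:78,134,97 70:161,160,160 72:161,160,159 74:159,157,157 76:157,155,155 78:148,148,146 80:244,243,237 82:244,243,237 84:244,243,237 86:244,243,237 88:- 90:- 92:- 94:-
56:208,207,199 58:207,206,198 60:210,209,202 62:202,200,194 64:20,20,21 66:35,39,36 68:59,59,59 70:157,156,155 72:157,156,156 74:159,157,156 76:159,158,157 78:151,151,149 80:242,241,235 82:242,240,234 84:242,240,234 86:242,240,234 88:- 90:- 92:- 94:-
ref shut (w2)
56:19,18,20 58:19,16,18 60:18,17,19 62:16,15,16 64:18,18,20 66:25,28,26 68:43,51,46 70:137,137,136 72:144,143,141 74:147,145,144 76:150,148,147 78:118,122,117 80:48,77,57 82:99,142,109 84:221,220,212 86:239,237,230 88:238,237,230 90:239,237,230 92:239,237,230 94:238,237,230
```

The latch tab spans seat x of 69 to 79 mm again, so it is shut. Now I'll press the other end home.

apply_moves(
  commands=[
    {"jaw": 1, "dx": 0, "dy": 0, "dz": 0.6, "wx": 0, "wy": 0, "wz": 0},
    {"jaw": 1, "dx": 0, "dy": 0, "dz": 0.6, "wx": 0, "wy": 0, "wz": 0},
    {"jaw": 1, "dx": 0, "dy": 0, "dz": 0.6, "wx": 0, "wy": 0, "wz": 0},
    {"jaw": 1, "dx": 0, "dy": 0, "dz": 0.5, "wx": 0, "wy": 0, "wz": 0},
    {"jaw": 1, "dx": 0, "dy": 0, "dz": 0, "wx": 0, "wy": 0, "wz": 0},
  ],
)

```text
t: 22.52
position: [0.4989, 0.0709, 0.0537]
ee_rot: [0.998, 0.06, -0.0, 0.0]
force: [-0.1, -0.2, -0.1]
grip_width: -0.0002
grasp_force: 0.0
```

apply_moves(
  commands=[
    {"jaw": 1, "dx": 0, "dy": 0, "dz": 0.5, "wx": 0, "wy": 0, "wz": 0},
    {"jaw": 1, "dx": 0, "dy": 0, "dz": 0.5, "wx": 0, "wy": 0, "wz": 0},
    {"jaw": 1, "dx": 0, "dy": 0, "dz": 0.4, "wx": 0, "wy": 0, "wz": 0},
    {"jaw": 1, "dx": 0, "dy": 0, "dz": 0, "wx": 0, "wy": 0, "wz": 0},
    {"jaw": 1, "dx": 0, "dy": 0, "dz": 0, "wx": 0, "wy": 0, "wz": 0},
  ],
)

```text
t: 23.15
position: [0.4989, 0.0709, 0.0524]
ee_rot: [0.998, 0.06, -0.0, 0.0]
force: [-2.0, -0.0, 1.6]
grip_width: -0.0002
grasp_force: 0.5
```

apply_moves(
  commands=[
    {"jaw": 1, "dx": 0, "dy": 0, "dz": 0.4, "wx": 0, "wy": 0, "wz": 0},
    {"jaw": 1, "dx": 0, "dy": 0, "dz": 0.4, "wx": 0, "wy": 0, "wz": 0},
    {"jaw": 1, "dx": 0, "dy": 0, "dz": 0.4, "wx": 0, "wy": 0, "wz": 0},
    {"jaw": 1, "dx": 0, "dy": 0, "dz": 0, "wx": 0, "wy": 0, "wz": 0},
    {"jaw": 1, "dx": 0, "dy": 0, "dz": 0, "wx": 0, "wy": 0, "wz": 0},
  ],
)

```text
t: 23.78
position: [0.4989, 0.0708, 0.052]
ee_rot: [0.998, 0.06, 0.0, 0.0]
force: [-5.2, -0.3, 9.3]
grip_width: -0.0001
grasp_force: 4.8
```

apply_moves(
  commands=[
    {"jaw": 1, "dx": 0, "dy": 0, "dz": 0.4, "wx": 0, "wy": 0, "wz": 0},
    {"jaw": 1, "dx": 0, "dy": 0, "dz": 0, "wx": 0, "wy": 0, "wz": 0},
    {"jaw": 1, "dx": 0, "dy": 0, "dz": -4, "wx": 0, "wy": 0, "wz": 0},
    {"jaw": 1, "dx": 0, "dy": 0, "dz": -20, "wx": 0, "wy": 0, "wz": 0},
    {"jaw": 1, "dx": 0, "dy": 0, "dz": -40, "wx": 0, "wy": 0, "wz": 0},
  ],
)

```text
t: 24.4
position: [0.4977, 0.071, 0.1138]
ee_rot: [0.998, 0.06, -0.002, -0.0]
force: [0.8, -0.3, 0.2]
grip_width: -0.0002
grasp_force: 0.0
```

apply_moves(
  commands=[
    {"jaw": 1, "dx": 0, "dy": 0, "dz": -20, "wx": 0, "wy": 0, "wz": 0},
    {"jaw": 1, "dx": 0, "dy": 0, "dz": 0, "wx": 0, "wy": 0, "wz": 0},
    {"jaw": 1, "dx": 0, "dy": 0, "dz": 0, "wx": 0, "wy": 0, "wz": 0},
    {"jaw": 1, "dx": 0, "dy": 0, "dz": 0, "wx": 0, "wy": 0, "wz": 0},
    {"jaw": 1, "dx": 0, "dy": 0, "dz": 0, "wx": 0, "wy": 0, "wz": 0},
  ],
)

```text
t: 25.02
position: [0.4984, 0.071, 0.1339]
ee_rot: [0.998, 0.06, -0.001, -0.0]
force: [-0.6, -0.5, 0.5]
grip_width: -0.0002
grasp_force: 0.0
```

Run:
```python
from tab import *
goto(.5,.07,.14,.121)
f=grab('wrist')
for lat in(-2,2): line(f,.0425,lat,range(58,94,2))
g=f['image'].astype(int)
# spreader top-face: width and centre along its length, plus far end
for x in(-20,0,20,40,56):
    u,v=w2px(f,np.r_[np.array([.5436,.0771])+x*1e-3*t,.052]); r=int(round(v)); a=int(u)-14
    m=np.where((g[r,a:a+28].min(1)>150))[0]+a
    if len(m):
        p=px2w(f,m.mean(),r,.052)[:2]-[.5436,.0771]; print(x,len(m),'lat mm',(1e3*p@n).round(2))
```

```text
t 25.02 pos [0.4984 0.071  0.1339] yaw 0.121 tilt [-0.0014  0.0001] F [-0.59 -0.54  0.46] w -0.0002 g 0.0
dx 1.5 dy 1.2 dz -6.1 wz 0.0000
58:244,243,237 60:243,242,236 62:164,179,161 64:66,114,83 66:68,116,84 68:70,94,77 70:149,147,146 72:152,150,150 74:151,149,149 76:150,149,148 78:144,144,142 80:231,231,223 82:241,240,233 84:241,240,233 86:241,240,233 88:241,240,232 90:241,239,232 92:241,239,233
58:213,211,205 60:215,214,207 62:127,126,119 64:20,20,20 66:31,33,32 68:63,64,63 70:144,142,142 72:149,148,146 74:150,149,148 76:152,151,149 78:145,146,144 80:230,231,222 82:240,239,232 84:240,239,232 86:240,239,232 88:240,239,231 90:239,238,231 92:239,238,231
0 8 lat mm -3.37
20 13 lat mm -1.85
40 13 lat mm -1.85
56 13 lat mm -1.85
```

Run:
```python
from tab import *
f=grab('wrist'); im=f['image'].astype(int)
def prof(x,z):
    print(x,z,[(l,tuple(int(c) for c in im[int(round(v)),int(round(u))])) for l in np.arange(-8,8,1.) for u,v in [w2px(f,np.r_[np.array([.5436,.0771])+x*1e-3*t+l*1e-3*n,z])]])
prof(74,.0425); prof(40,.052); prof(15,.052); prof(65,.0505)
```

```text
74 0.0425 [(np.float64(-8.0), (75, 132, 96)), (np.float64(-7.0), (78, 136, 98)), (np.float64(-6.0), (75, 131, 94)), (np.float64(-5.0), (35, 34, 35)), (np.float64(-4.0), (40, 42, 42)), (np.float64(-3.0), (129, 127, 130)), (np.float64(-2.0), (152, 150, 150)), (np.float64(-1.0), (151, 150, 148)), (np.float64(0.0), (152, 150, 150)), (np.float64(1.0), (150, 148, 149)), (np.float64(2.0), (151, 149, 149)), (np.float64(3.0), (150, 148, 147)), (np.float64(4.0), (47, 45, 47)), (np.float64(5.0), (20, 21, 20)), (np.float64(6.0), (41, 68, 48)), (np.float64(7.0), (41, 73, 53))]
40 0.052 [(np.float64(-8.0), (73, 128, 91)), (np.float64(-7.0), (75, 132, 93)), (np.float64(-6.0), (65, 106, 77)), (np.float64(-5.0), (239, 238, 231)), (np.float64(-4.0), (244, 242, 236)), (np.float64(-3.0), (244, 243, 237)), (np.float64(-2.0), (243, 241, 235)), (np.float64(-1.0), (244, 243, 236)), (np.float64(0.0), (247, 246, 240)), (np.float64(1.0), (247, 246, 241)), (np.float64(2.0), (147, 145, 137)), (np.float64(3.0), (50, 48, 48)), (np.float64(4.0), (17, 21, 18)), (np.float64(5.0), (40, 71, 51)), (np.float64(6.0), (38,
[... 467 characters left out ...]
, (47, 47, 45)), (np.float64(4.0), (14, 21, 17)), (np.float64(5.0), (32, 51, 39)), (np.float64(6.0), (39, 68, 50)), (np.float64(7.0), (40, 69, 50))]
65 0.0505 [(np.float64(-8.0), (75, 131, 93)), (np.float64(-7.0), (75, 132, 94)), (np.float64(-6.0), (67, 116, 83)), (np.float64(-5.0), (28, 27, 26)), (np.float64(-4.0), (21, 21, 22)), (np.float64(-3.0), (19, 19, 18)), (np.float64(-2.0), (79, 139, 101)), (np.float64(-1.0), (53, 93, 67)), (np.float64(0.0), (88, 95, 90)), (np.float64(1.0), (50, 51, 49)), (np.float64(2.0), (24, 30, 26)), (np.float64(3.0), (24, 27, 26)), (np.float64(4.0), (26, 27, 25)), (np.float64(5.0), (29, 29, 31)), (np.float64(6.0), (37, 60, 44)), (np.float64(7.0), (42, 72, 52))]
```

```bash
python3 -c "
from cell import robot
print(robot.job_done())"
```

```text
the job is handed in; nothing more can be done
None
```

The module is in the socket, home at both ends (top at about 52 mm) with the latch shut over it, and the job is handed in. The highest press force I read was about 20 N. The module leans roughly 0.055 rad, within the 0.12 limit, and in-line yaw was only checked roughly (0.012 limit); the hand-in gave no verdict.

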